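Lever the coaster case open and slide the coaster in

ROBOT

A 6-joint arm with a two-finger parallel gripper is mounted at the origin on the work surface. World frame = base frame: x ahead of the robot, y to its left, z up, the work surface at z = 0. Lengths are in m, angles in rad, forces in N, time in s.
With the tool pointing down it reaches from about 0.325 to 0.775 m from the base axis. Payload 5.5 kg.
Tool frame: the origin (TCP) lies on the centre line of the jaws, within the pads' length; the fingertips stand 17 mm ahead of it and the grasp point (between the pads) lies 2 mm behind it; z points along the fingers, y is the line along which they close (so a half turn about z gives the same grasp; the last joint's range is limited). The gripper opens to 88 mm and grips with 3 to 60 N. Pads are 20 mm wide; open, the fingers measure 115 mm over their backs; the gripper's body (75 mm by 178 mm) begins 61 mm behind the grasp point.
Start: joints at [1.289, 0.091, 1.231, -0, 1.82, -0.057], TCP at [0.134, 0.585, 0.24] pointing down, gripper open.
Joint ranges: [-2.87, 2.87], [-0.86, 2.18], [0.17, 2.46], [-1.51, 4.65], [0.06, 2.69], [-2.65, 2.65]. Speed limits (rad/s): [2.57, 2.57, 3.01, 3.14, 3.14, 3.14].

INTERFACE

Orientations are given as a rotation vector (axis times angle).
In Python, from plant import bot, vision gives the robot as it stands.
- The arm moves only by the tool drive_tool, never from a script. Its argument "deltas" is a list that holds one entry, the list of rows, each a list of 4 numbers: the shift along the world's x, y, z in mm, then the turn about the world's z in rad. In form: [[[x, y, z, twist], ...]]. A call has 1 to 12 rows; each row is the pose to reach, as a shift and turn from the pose commanded when the call began; what a row does not reach only later rows make up. A row lasts 1/12 s, in which the tool goes at most 41.7 mm and 7.16 degrees, less where a joint would pass 70% of its speed; a pose out of reach is approached as far as the arm can. A call with a gripper value outside its range is refused whole. "claw" is the finger opening in mm, from 0 to 87.8, set as the call begins (left out, the last holds). The fingers move at their own pace and stop on an object; the grip force is fixed at half the most. Time passes only in rows, so rows that repeat a pose let the fingers close. It gives the time, the measured TCP pose, the force, the opening and the grip force at its end, in the units of the state.
- bot.get_state(): the state, without advancing time (a new reading comes with each control period).
- vision.grab_frame(name): name is "side" or "top" or "wrist"; returns a dict with "color" (400x640x3 uint8, red, green, blue), "z_map" (400x640 float32, m along the optical axis (not along the pixel's ray), 0 where there is no reading), "fx", "fy", "cx", "cy" (pixels), "R" (3x3) and "t" (3): a world point X has camera coordinates R X + t. Camera axes: x right, y down, z forward; pixel columns grow to the right and rows downward; lengths in m; the calibration is good to about 2 mm. A picture is of the moment at which its call begins.
- bot.sign_off(): hands the job in; it is judged then, once.
The state is a dict: "time_s": time; "qpos": joint angles; "qd": joint speeds; "joint_torque": joint torques, N m; "tool_pos": TCP position; "ee_rot": TCP orientation; "force": force on the tool from outside, world axes, zero at the start; "torque": the same for the moment, N m; "finger_gap": finger opening in m; "grip_force": force on a finger pad.
Only numpy, scipy, OpenCV 4.12 (cv2) and the standard library are available. Lean on these libraries where they do the work, as an engineer would, in place of code of your own. Each camera call takes 0.05 s, during which the arm holds its last target. There are 200 camera calls.

TASK

Put the ceramic coaster away in the low steel case screwed to the drawer floor: work the flat blade of the bottle opener under the front edge of the hinged cover and lever the cover up until it stands open past upright, keeping the gripper itself off the case until it is open. Then lay the opener flat on the drawer floor and slide the coaster along the floor, never lifting it, through the open front until it is fully inside the case. Leave the cover open and do not disturb the jar gripper disc or the wine stopper.

Things in the scene. Friction and masses are not known exactly. Their poses are not given: they have to be found in the camera images.
- opener: Aluminium bottle opener lying flat, 195 mm long. Origin: underside centre of its handle, near its centre of mass; x runs towards the blade. Handle: bar 90 mm long (x -45 to 45), 20 wide, 18 high, to be gripped across its width. Flat blade: to x = 115, 28 mm wide, 3 thick, its underside 2 mm above the handle's. A round cap loop is at the other end (to x = -81).
- blade_tip (a point): Middle of the end of the opener's blade, at (115, 0, 3.5) mm in the opener's frame.
- case: Low steel coaster case fixed on the drawer floor, with no bottom of its own. Origin: centre of its inner floor; x points from its open front to its hinge. Side walls 20 mm high, 6 thick, inner faces at y = +-60 mm, x from -65 to 71; back wall's inner face at x = 65. The closed cover rests on the walls; a skirt along its front edge reaches down to 9 mm above the floor.
- cover (a joint): Angle of the case's flat steel cover (142 x 132 x 4 mm): 0 closed, 1.57 upright, grows as the front edge rises, stop at 2.1. Stiff hinge: it stays where it is left.
- cover_hinge (a point): On the cover's hinge line (along the case's y), at (68, 0, 22) mm in the case's frame; the cover's plate reaches from here 142 mm towards the front, its underside 2 mm below the hinge line when closed.
- cover_lip (a point): Middle of the lower edge of the cover's front skirt (4 mm thick, 11 mm deep), moving with the cover: closed, 140 mm from the hinge and 9 mm above the floor.
- coaster: Round ceramic coaster, 100 mm across, 14 mm high overall, lying flat; a raised rim 8 mm wide surrounds a round recess 84 mm across whose floor is 5 mm above the underside. Too thick to pass under the closed cover. Origin: centre of its underside.
- gripper_disc: Silicone jar gripper disc, 110 mm across, 5 mm thick, lying flat on the drawer floor. Bystander. Origin: centre of its underside.
- wine_stopper: Pewter wine stopper, 70 mm tall, standing on its 48 mm wide head with the stem up. Bystander. Origin: centre of its underside.
- drawer: The wooden drawer, fixed, set on the work surface; origin under the middle of its floor, 0.54 m ahead of the robot's base. Its white laminate floor is 6 mm above the work surface. Walls 60 to 70 mm high at x = 0.28 m and y = +-0.46 m; front panel, 110 mm high, at x = 0.79 m, with a tin opener key hanging on a brass hook inside it.
Not all that is in view belongs to the job. Of the things that look like the opener, the smaller one is meant. What is meant by the coaster is not red, and is the larger of those in its own colour.

How it is judged:
By the outcome, as a careful person would: the job done as asked, in the order asked, and still so for the second after the job is handed in, with the robot touching nothing.
It also fails if it takes over 64 s, if anything falls off the work surface, if the arm or the gripper's body presses on something with over 40 N, if the wrist force passes 120 N, or if a joint passes its speed limit or range.

## Working session

There is one attempt and no reset: what is moved stays moved. The work goes in short steps, Python scripts to look and compute and a tool call to move; the robot and the scene stay as the last step left them, time stands still between calls to the robot, and variables do not carry over. Pictures are saved under pics/ and viewed, at most 10 in all, crops included, and the job is handed in when it is done.

Besides the shell and the picture viewer there is one more tool, called after "Request:" as name(argument=value, ...), one argument or row to a line, values as JSON. drive_tool: Moves the arm, as the interface text tells. Its arguments: {"type":"object","properties":{"deltas":{"type":"array"},"claw":{"type":"number"}},"required":["deltas"]}

```bash
ls; mkdir -p pics; cat > h.py <<'E'
import numpy as np, cv2
from plant import bot, vision
def grab(n, save=None):
    f=vision.grab_frame(n)
    if save: cv2.imwrite('pics/'+save, f['color'][:,:,::-1])
    return f
def cloud(f):
    z=f['z_map'];v,u=np.mgrid[:z.shape[0],:z.shape[1]]
    c=np.stack([(u-f['cx'])/f['fx']*z,(v-f['cy'])/f['fy']*z,z],-1)
    return (c-f['t'])@f['R']
def proj(f,X):
    c=np.atleast_2d(X)@f['R'].T+f['t']
    return np.c_[f['fx']*c[:,0]/c[:,2]+f['cx'],f['fy']*c[:,1]/c[:,2]+f['cy']]
E
python3 - <<'E'
from h import *
for n in('top','side'):
    f=grab(n,n+'0.png'); np.savez(n+'0.npz',**f); print(n,f['fx'],-f['R'].T@f['t'],f['R'].round(2).tolist())
print(bot.get_state())
E
```

```text
pics
top 365.00331483811834 [ 0.31805111 -0.15025772  1.12800303] [[-0.02, -1.0, -0.0], [-0.99, 0.02, -0.11], [0.11, 0.0, -0.99]]
side 392.77537018043614 [ 0.43267236 -1.11532347  0.7850424 ] [[1.0, -0.03, -0.02], [-0.03, -0.6, -0.8], [0.01, 0.8, -0.6]]
{'time_s': 0.1, 'qpos': array([ 1.28929824e+00,  9.17809122e-02,  1.23172079e+00, -7.14258458e-06,
        1.81978765e+00, -5.67125161e-02]), 'qd': array([-0.00019669, -0.00085714, -0.00349948,  0.00027377, -0.00060768,
       -0.00061024]), 'joint_torque': array([ 3.78230456e-03, -4.47860706e+01, -4.07567310e+01,  7.02173891e-02,
        2.84518918e-02, -9.73384317e-05]), 'tool_pos': array([0.13368815, 0.58468974, 0.23864674]), 'ee_rot': array([-3.52320783e-01, -3.12149264e+00,  2.62874913e-03]), 'force': array([-0.07081554, -0.33852062, -0.10891719]), 'torque': array([-0.00420414, -0.00358305, -0.00079662]), 'grip_force': 0.0, 'finger_gap': 0.0874321494746014}
```

View pics/top0.png

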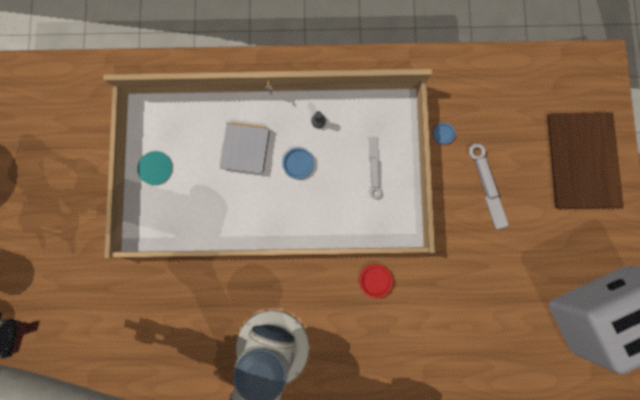

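View pics/side0.png

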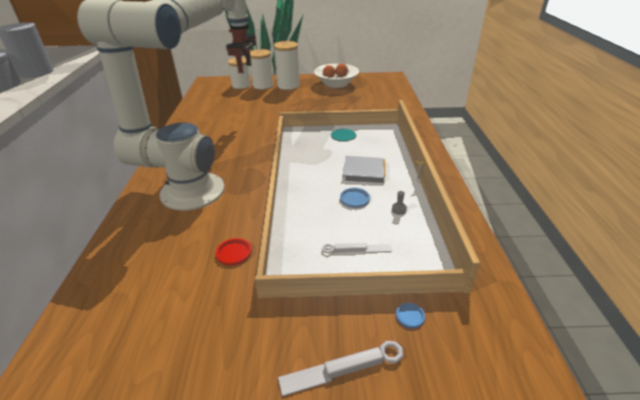

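The top view shows two opener-like things: one in the drawer at (375,168) and a bigger one outside it at (489,187). There are three discs: blue in the drawer at (299,164), a smaller blue at (445,133) and red at (377,281). The case is at (246,148), the teal disc at (155,168) and the stopper at (318,120). I'll check sizes and crop.

```bash
cat > m.py <<'E'
from h import *
f=dict(np.load('top0.npz')); P=cloud(f); c=f['color'].astype(int); g=dict(np.load('side0.npz')); Q=cloud(g); gc=g['color'].astype(int)
def blob(P,m,name):
    n,l,s,ce=cv2.connectedComponentsWithStats(m.astype(np.uint8))
    for i in range(1,n):
        if s[i,4]<40: continue
        p=P[l==i]; r=cv2.minAreaRect((p[:,:2]*1000).astype(np.float32))
        print(name,s[i,4],'px',ce[i].round(0),'c',np.round(r[0],1),'size',np.round(r[1],1),'ang',round(r[2],1),'z50/95',np.percentile(p[:,2]*1000,[50,95]).round(1))
for nm,P_,c_ in(('top',P,c),('side',Q,gc)):
    r,gg,b=c_[...,0],c_[...,1],c_[...,2]
    tab=(P_[...,0]>0.2)&(P_[...,0]<0.8)&(P_[...,2]<.12)&(P_[...,2]>-.01)
    blob(P_,tab&(b>r+40)&(b>gg+15),nm+' blue'); blob(P_,tab&(r>140)&(gg<70)&(b<70),nm+' red')
    blob(P_,tab&(gg>r+40)&(b>r+40)&(b<gg+15),nm+' teal')
    box=(P_[...,0]>.31)&(P_[...,0]<.76)&(abs(P_[...,1])<.43)
    blob(P_,box&(P_[...,2]>.013)&(P_[...,2]<.12),nm+' tall')
    out=(P_[...,1]<-.48)&(P_[...,2]>.006)&(P_[...,2]<.06)&tab
    blob(P_,out,nm+' out')
fl=P[200:230,200:330,2]; print('floor z',np.median(fl))
A=cv2.resize(f['color'][100:215,200:400],(800,460),interpolation=cv2.INTER_CUBIC)
cv2.imwrite('pics/crop1.png',A[:,:,::-1])
E
python3 m.py
```

```text
top blue 276 px [444. 133.] c [ 642.4 -544.3] size [59.1 58.2] ang 22.5 z50/95 [ 5.1 11. ]
top blue 695 px [298. 163.] c [551.8 -82.3] size [89.9 88.8] ang 89.9 z50/95 [12.8 22.3]
top red 339 px [375. 272.] c [ 220.2 -311.9] size [94.9 39.1] ang 89.3 z50/95 [ 7.4 17.3]
top teal 836 px [154. 168.] c [547.3 363.5] size [ 99.5 100.4] ang 0.1 z50/95 [11.5 14.9]
top tall 203 px [318. 120.] c [ 682.4 -149.1] size [47.1 39.8] ang 89.9 z50/95 [30.7 77.9]
top tall 2093 px [245. 148.] c [601.   80.3] size [133.7 151.6] ang 81.7 z50/95 [32.1 35.8]
top tall 391 px [298. 163.] c [552.  -83.5] size [98.5 96.7] ang 44.3 z50/95 [18.7 23.7]
top tall 277 px [375. 178.] c [ 501.9 -320.2] size [125.1  34.1] ang 0.4 z50/95 [23.2 27.7]
top out 6419 px [585. 160.] c [ 551.7 -974.9] size [309.5 214.7] ang 0.7 z50/95 [21.5 24.9]
top out 166 px [444. 133.] c [ 641.7 -543.9] size [65.8 65.4] ang 0.4 z50/95 [ 9.2 13.4]
top out 952 px [489. 187.] c [ 475.1 -671.7] size [269.8  50.9] ang 16.4 z50/95 [17.  28.2]
top out 104 px [620. 270.] c [  214.5 -1027.8] size [ 5.9 76.8] ang 19.4 z50/95 [42.5 57.7]
side blue 3
[... 230 characters left out ...]
] ang 1.1 z50/95 [ 5.6 14.3]
side teal 212 px [343. 134.] c [546.7 361.6] size [99.5 92.6] ang 87.4 z50/95 [10.6 13.6]
side tall 974 px [364. 168.] c [603.9  80.2] size [140.1 147.3] ang 81.6 z50/95 [30.4 33.5]
side tall 204 px [355. 196.] c [555.3 -83.1] size [98.9 98.2] ang 86.5 z50/95 [18.5 21.1]
side tall 221 px [400. 203.] c [ 685.9 -155.1] size [38.9 45.3] ang 71.5 z50/95 [31.4 75.2]
side tall 304 px [345. 247.] c [ 502.5 -322.5] size [ 34.8 123.1] ang 86.5 z50/95 [20.9 25.1]
side out 178 px [411. 315.] c [ 643.8 -543.2] size [66.2 66.3] ang 26.9 z50/95 [ 8.4 10.5]
side out 1696 px [346. 365.] c [ 474.9 -666.9] size [268.2  50.1] ang 13.7 z50/95 [17.1 25.4]
floor z 0.006960320161434205
```

View pics/crop1.png

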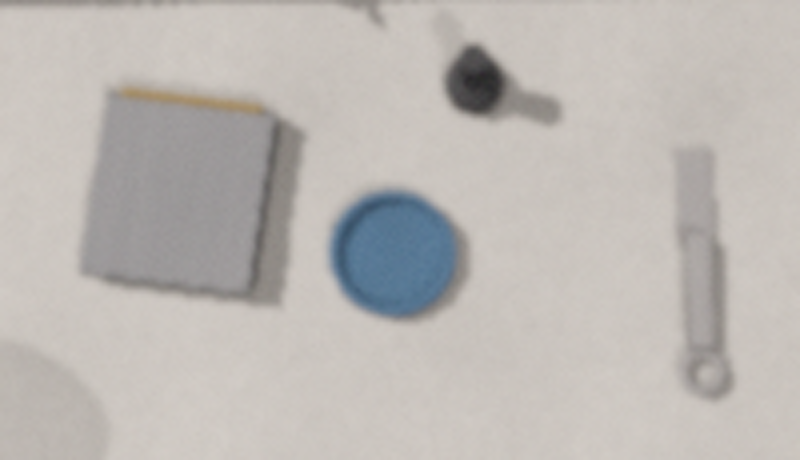

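The crop shows the case with a brass-coloured strip along its +x edge, probably the hinge. The openers measure about 195 mm (drawer) and 270 mm (outside), so I'll use the one in the drawer. Of the blue discs, 98 mm (drawer) and 66 mm (outside), the larger is the coaster at (299,164). Next I move over the case to look with the wrist camera.

Request:
drive_tool(
  deltas=[
    [[30, -42, 5, 0.1], [60, -84, 10, 0.2], [346, -485, 60, 0.225], [346, -485, 60, 0.225], [346, -485, 60, 0.225], [346, -485, 60, 0.225], [346, -485, 60, 0.225], [346, -485, 60, 0.225], [346, -485, 60, 0.225], [346, -485, 60, 0.225], [346, -485, 60, 0.225], [346, -485, 60, 0.225]],
  ],
)

```text
time_s: 1.1
tool_pos: [0.4233, 0.178, 0.2897]
ee_rot: [0.0, -3.142, -0.0]
force: [1.0, -0.3, 0.1]
finger_gap: 0.0878
grip_force: 0.0
```

Request:
drive_tool(
  deltas=[
    [[30, -75, 20, 0], [30, -75, 20, 0], [30, -75, 20, 0], [30, -75, 20, 0]],
  ],
)

```text
time_s: 1.43
tool_pos: [0.4533, 0.1031, 0.3097]
ee_rot: [-0.007, -3.141, -0.0]
force: [-1.1, 1.0, 0.7]
finger_gap: 0.0879
grip_force: 0.0
```

```bash
python3 - <<'E'
from h import *
s=bot.get_state();print(s['tool_pos'],s['qpos'].round(2))
f=grab('wrist','w1.png'); np.savez('w1.npz',**f); print(-f['R'].T@f['t'],f['R'].round(2).tolist(),f['fx'])
E
```

```text
[0.45331426 0.10309232 0.30966537] [ 0.15 -0.24  1.42  0.    1.96 -1.42]
[0.37320809 0.10297324 0.45389768] [[0.0, 1.0, 0.0], [0.96, -0.0, 0.29], [0.29, -0.0, -0.96]] 341.965460096042
```

View pics/w1.png

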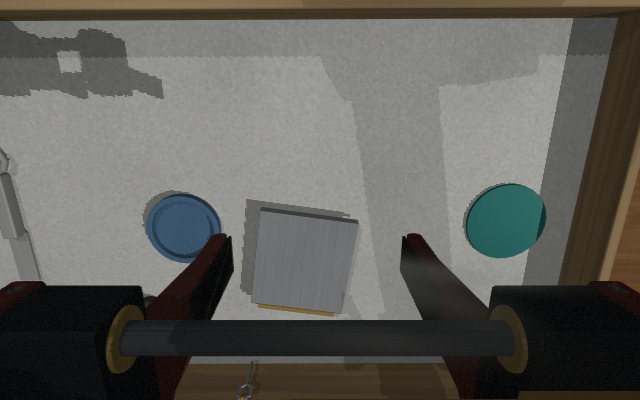

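The wrist view shows the brass hinge strip at (297,310), on the far (+x) side, and the dark front skirt at (265,210)–(357,222), facing the robot. The coaster is at (183,228) and the opener at the left edge. I'll fit the case and move over the opener.

```bash
cat > fit.py <<'E'
from h import *
def rect(P,m):
    n,l,s,_=cv2.connectedComponentsWithStats(m.astype(np.uint8)); i=1+np.argmax(s[1:,4])
    p=P[l==i]; r=cv2.minAreaRect((p[:,:2]*1000).astype(np.float32)); return np.round(r[0],1),np.round(r[1],1),round(r[2],2),np.median(p[:,2]).round(4),len(p)
E
python3 - <<'E'
from fit import *
for n in('top0','side0','w1'):
    f=dict(np.load(n+'.npz'));P=cloud(f)
    c=f['color'].astype(int); br=(c[...,0]>c[...,2]+25)
    x,y,z=P[...,0],P[...,1],P[...,2]
    b=(x>.5)&(x<.72)&(y>-.02)&(y<.19)
    m=b&(z>.023)&(z<.042)
    print(n,'cover',rect(P,m&~br))
    print(n,'brass',rect(P,b&br&(z>.015)) if (b&br&(z>.015)).any() else None)
    # coaster rim
    m=(c[...,2]>c[...,0]+40)&(x>.48)&(x<.62)&(y>-.15)&(y<0)
    p=(P[m][:,:2]*1000).astype(np.float32); print('coaster',cv2.minEnclosingCircle(p))
    print('floor',np.median(z[(x>.42)&(x<.48)&(y>-.1)&(y<.05)]))
E
```

```text
top0 cover (array([600.4,  80.8]), array([133.2, 145.5]), 81.52, np.float64(0.0321), 1970)
top0 brass (array([672.1,  70.4]), array([109. ,   7.9]), 82.18, np.float64(0.0321), 84)
coaster ((551.2916259765625, -82.67989349365234), 47.302711486816406)
floor 0.0069281681801938114
side0 cover (array([602. ,  79.1]), array([140. , 146.7]), 83.54, np.float64(0.0307), 828)
side0 brass (array([672.8,  69.3]), array([109.3,   7.3]), 81.28, np.float64(0.0303), 50)
coaster ((551.0480346679688, -85.1810531616211), 50.62632751464844)
floor 0.005507090384106336
w1 cover (array([601.2,  82.3]), array([132. , 146.6]), 81.68, np.float64(0.0304), 8981)
w1 brass (array([672.6,  72.1]), array([109.7,   7.2]), 81.23, np.float64(0.0303), 323)
coaster ((552.9534301757812, -81.52386474609375), 49.62708282470703)
floor 0.3781537467251211
```

Request:
drive_tool(
  deltas=[
    [[-3, -420, -60, 0], [-3, -420, -60, 0], [-3, -420, -60, 0], [-3, -420, -60, 0], [-3, -420, -60, 0], [-3, -420, -60, 0], [-3, -420, -60, 0], [-3, -420, -60, 0], [-3, -420, -60, 0], [-3, -420, -60, 0], [-3, -420, -60, 0], [-3, -420, -60, 0]],
  ],
)

```text
time_s: 2.48
tool_pos: [0.4497, -0.3153, 0.2474]
ee_rot: [-0.001, -3.139, -0.004]
force: [0.4, 0.3, 0.2]
finger_gap: 0.0876
grip_force: 0.0
```

```bash
python3 - <<'E'
from fit import *
s=bot.get_state();print(s['tool_pos'],s['qpos'].round(2))
f=grab('wrist','w2.png'); np.savez('w2.npz',**f)
P=cloud(f);x,y,z=P[...,0],P[...,1],P[...,2]
b=(x>.38)&(x<.65)&(y>-.37)&(y<-.27)&(z<.04)
print('floor',np.median(z[b]))
for lo,hi,xa,xb in((.016,.034,.38,.57),(.009,.014,.5,.65),(.0093,.034,.38,.65)):
    print(lo,rect(P,b&(z>lo)&(z<hi)&(x>xa)&(x<xb)))
E
```

```text
[ 0.44971025 -0.3152941   0.24737645] [-0.67 -0.04  1.35  0.    1.84 -2.24]
floor 0.005299911640984867
0.016 (array([ 500.1, -317.8]), array([124.1,  36. ]), 1.53, np.float64(0.0224), 1694)
0.009 (array([ 595.1, -318.4]), array([27.3, 75.5]), 89.36, np.float64(0.0101), 954)
0.0093 (array([ 535. , -318.6]), array([195.3,  36. ]), 0.21, np.float64(0.0183), 2671)
```

View pics/w2.png

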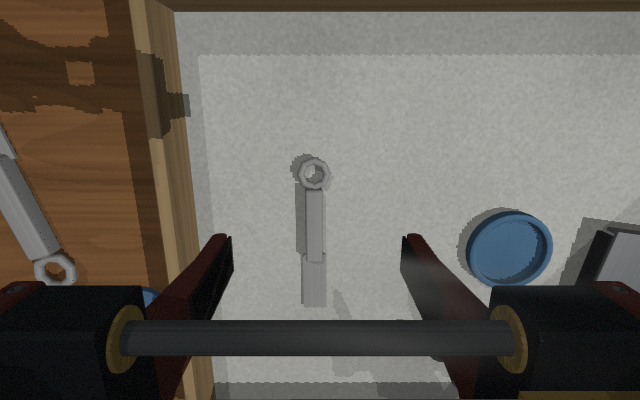

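The opener lies at about yaw 0, loop at (314,173), blade end at (314,305), origin ≈ (518,-318) mm. Its handle top is at z 0.0225–0.024 and its length is 195 mm, both as expected. I'll grip the front of the handle (opener x ≈ +32) for a short lever arm.

Request:
drive_tool(
  deltas=[
    [[35, 0, -30, 0], [65, -1, -60, 0], [100, -1, -90, 0], [100, -1, -120, 0], [100, -1, -150, 0], [100, -1, -180, 0], [100, -1, -200, 0], [100, -1, -210, 0], [100, -1, -218, 0], [100, -1, -225, 0], [100, -1, -225, 0], [100, -1, -225, 0]],
  ],
  claw=60,
)

```text
time_s: 3.53
tool_pos: [0.5504, -0.316, 0.0261]
ee_rot: [-0.001, 3.14, -0.001]
force: [-0.3, 0.4, 0.4]
finger_gap: 0.0597
grip_force: 0.0
```

Request:
drive_tool(
  deltas=[
    [[0, 0, 0, 0], [0, 0, 0, 0], [0, 0, 0, 0], [0, 0, 0, 0], [0, 0, 0, 0], [0, 0, 0, 0]],
  ],
  claw=0,
)

```text
time_s: 4.03
tool_pos: [0.5497, -0.3162, 0.0249]
ee_rot: [-0.0, 3.141, -0.0]
force: [-0.1, -0.7, 1.2]
finger_gap: 0.0239
grip_force: 20.3
```

Request:
drive_tool(
  deltas=[
    [[0, 0, 0, 0], [0, 0, 0, 0], [0, 0, 0, 0], [0, 0, 0, 0], [0, 0, 0, 0], [0, 0, 0, 0]],
  ],
)

```text
time_s: 4.53
tool_pos: [0.5497, -0.3163, 0.0249]
ee_rot: [-0.0, 3.142, -0.001]
force: [-0.5, -0.9, 2.6]
finger_gap: 0.0195
grip_force: 43.9
```

```bash
python3 - <<'E'
from fit import *
s=bot.get_state();print(s['tool_pos'],s['qpos'].round(2),s['finger_gap'],s['grip_force'])
E
```

```text
[ 0.54968008 -0.31627013  0.02489574] [-0.58  0.24  1.44 -0.    1.45 -2.15] 0.01951605613998212 43.8964533735998
```

Request:
drive_tool(
  deltas=[
    [[0, 0, 5, 0], [0, 0, 25, 0], [0, 0, 60, 0], [0, 0, 95, -0.05], [-10, 30, 95, -0.1], [-22, 70, 95, -0.145], [-34, 110, 95, -0.145], [-46, 150, 95, -0.145], [-58, 190, 95, -0.145], [-70, 230, 95, -0.145], [-82, 270, 95, -0.145], [-94, 310, 95, -0.145]],
  ],
)

```text
time_s: 5.53
tool_pos: [0.4547, -0.0048, 0.1195]
ee_rot: [0.228, 3.133, 0.001]
force: [0.2, -0.1, -0.9]
finger_gap: 0.0198
grip_force: 43.8
```

Request:
drive_tool(
  deltas=[
    [[-12, 40, 0, 0], [-22, 80, 0, 0], [-31, 105, -20, 0], [-31, 116, -40, 0], [-31, 116, -50, 0], [-31, 116, -50, 0], [-31, 116, -50, 0]],
  ],
)

```text
time_s: 6.12
tool_pos: [0.4246, 0.1087, 0.0694]
ee_rot: [-0.228, -3.132, 0.001]
force: [0.4, 0.0, -1.1]
finger_gap: 0.0193
grip_force: 43.8
```

```bash
python3 - <<'E'
from fit import *
s=bot.get_state();print(s['tool_pos'],s['ee_rot'],s['finger_gap'],s['grip_force'])
f=grab('wrist','w3.png'); np.savez('w3.npz',**f)
P=cloud(f);x,y,z=P[...,0],P[...,1],P[...,2]
zb=s['tool_pos'][2]-.0189   # underside of handle
print('expected blade top',zb+.005)
b=(x>.43)&(x<.60)&(y>.04)&(y<.16)&(z>zb-.012)&(z<zb+.012)
print('blade',rect(P,b)); p=P[b]; print('z along x',[(xx,np.median(p[abs(p[:,0]-xx)<.004][:,2]).round(4)) for xx in(.46,.475,.49,.5) if (abs(p[:,0]-xx)<.004).any()], p[:,0].max())
m=(x>.5)&(x<.72)&(y>-.02)&(y<.19)&(z>.024)&(z<.04); print('cover',rect(P,m))
E
```

```text
[0.42461962 0.10868218 0.06939024] [-2.27504608e-01 -3.13200880e+00  1.02835062e-03] 0.019329052520977687 43.836039304733276
expected blade top 0.055490239488906336
blade (array([497.3,  97.7]), array([28.1, 23.8]), 80.94, np.float64(0.0548), 1550)
z along x [(0.46, np.float64(0.0547)), (0.49, np.float64(0.0548)), (0.5, np.float64(0.0549))] 0.5112526342308659
cover (array([535.7,  92.1]), array([48.1, 14.8]), 81.29, np.float64(0.0315), 1029)
```

View pics/w3.png

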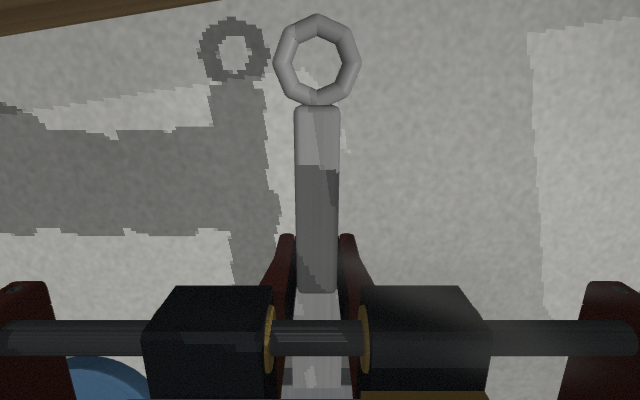

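The tool view shows the opener held straight in the jaws. The blade is level (top z ≈ 0.055) with its tip near (509,96) mm, about 20 mm short of the skirt. I'll go down and slide it in.

Request:
drive_tool(
  deltas=[
    [[0, 0, -20, 0], [0, 0, -36, 0], [0, 0, -43, 0], [0, 0, -43, 0], [7, -1, -43, 0], [15, -2, -43, 0], [23, -3.4, -43, 0], [30, -4.4, -43, 0], [38, -5.6, -43, 0], [46, -6.7, -43, 0], [57, -8.4, -43, 0], [57, -8.4, -43, 0]],
  ],
)

```text
time_s: 7.17
tool_pos: [0.4836, 0.1006, 0.0268]
ee_rot: [0.228, 3.132, -0.0]
force: [-0.4, 0.5, -1.6]
finger_gap: 0.0198
grip_force: 43.8
```

```bash
python3 - <<'E'
from fit import *
s=bot.get_state();print(s['tool_pos'],s['force'])
f=grab('side','s1.png'); cv2.imwrite('pics/s1c.png',cv2.resize(f['color'][120:220,270:430],(800,500),interpolation=cv2.INTER_CUBIC)[:,:,::-1])
E
```

```text
[0.4836421  0.10057626 0.02683567] [-0.35257048  0.46346131 -1.58536617]
```

View pics/s1c.png

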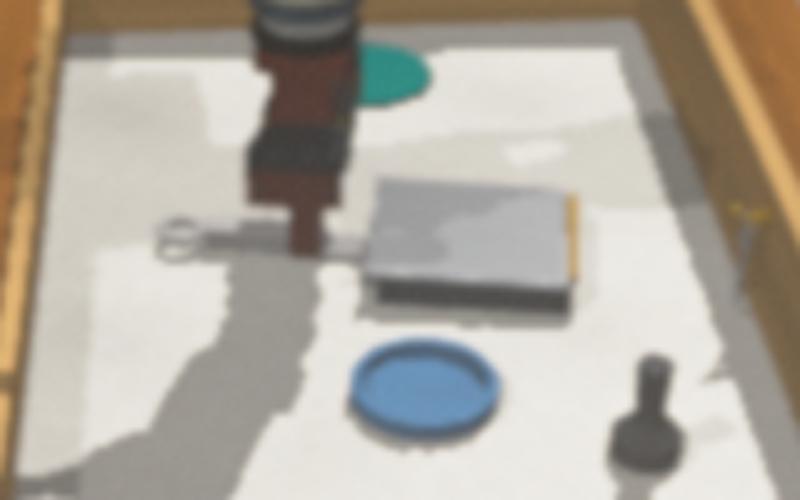

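The blade is under the cover with no contact force; in the side crop the lip sits on the blade at (370,250). I'll start levering.

Request:
drive_tool(
  deltas=[
    [[0, 0, 4, 0], [0, 0, 8, 0], [0, 0, 13, 0], [0, 0, 18, 0], [0, 0, 24, 0], [0, 0, 30, 0], [0, 0, 36, 0], [0, 0, 42, 0], [0, 0, 42, 0]],
  ],
)

```text
time_s: 7.97
tool_pos: [0.4827, 0.1011, 0.0707]
ee_rot: [0.227, 3.131, 0.001]
force: [-0.3, -0.1, -1.6]
finger_gap: 0.0197
grip_force: 43.7
```

```bash
cat > cov.py <<'E'
from fit import *
s=bot.get_state();print(s['tool_pos'].round(4),s['force'].round(1),s['finger_gap'],s['torque'].round(2))
a=np.array([.989,-.145]);H=np.array([.5295,.0925])+.142*a
for n in('top','side'):
    f=grab(n);P=cloud(f);x,y,z=P[...,0],P[...,1],P[...,2]
    d=P[...,:2]-H; u=d@a; v=d@np.array([.145,.989])
    m=(abs(v)<.066)&(abs(v)>.045)&(u>-.16)&(u<.1)&(z>.036)&(z<.2)
    if n=='top': m&=True
    p=np.c_[u[m],z[m]]
    if len(p)>20:
        vx,vz,cx,cz=cv2.fitLine(p.astype(np.float32),cv2.DIST_HUBER,0,.01,.01).ravel()
        print(n,len(p),'theta',np.arctan2(abs(vz),-vx*np.sign(vz)).round(3),'umin,zmax',np.percentile(p,[2,98],axis=0).round(3).tolist())
E
python3 cov.py
```

```text
[0.4827 0.1011 0.0707] [-0.3 -0.1 -1.6] 0.019716580399806217 [ 0.01 -0.09 -0.01]
top 327 theta 0.299 umin,zmax [[-0.137, 0.037], [-0.014, 0.074]]
side 211 theta 0.301 umin,zmax [[-0.136, 0.037], [-0.023, 0.072]]
```

Cover at 0.30 rad, exactly as modelled. I'll continue along the arc.

Request:
drive_tool(
  deltas=[
    [[0, 0, 8, 0], [0, 0, 14, 0], [4, -0.6, 24, 0], [9, -1.3, 35, 0], [15, -2.2, 44, 0], [22, -3.2, 54, 0], [31, -4.5, 61, 0], [40, -5.8, 68, 0], [50, -7.3, 74, 0], [60, -8.7, 79, 0], [60, -8.7, 79, 0]],
  ],
)

```text
time_s: 8.98
tool_pos: [0.5436, 0.092, 0.1497]
ee_rot: [0.228, 3.131, 0.001]
force: [1.1, 0.6, -0.7]
finger_gap: 0.0197
grip_force: 43.8
```

```bash
python3 cov.py
```

```text
[0.5436 0.092  0.1497] [ 1.1  0.6 -0.7] 0.019679469622002437 [ 0.04 -0.07 -0.05]
top 72 theta 1.165 umin,zmax [[-0.062, 0.045], [-0.004, 0.163]]
side 115 theta 1.196 umin,zmax [[-0.059, 0.04], [-0.001, 0.161]]
```

Request:
drive_tool(
  deltas=[
    [[11, -1.6, 3, 0], [22, -3.2, 4.5, 0], [33, -4.8, 5, 0], [44, -6.5, 4.5, 0], [55, -8, 3, 0], [66, -9.6, 0, 0], [74, -10.7, -2, 0], [81, -11.8, -4, 0], [81, -11.8, -4, 0]],
  ],
)

```text
time_s: 9.83
tool_pos: [0.6232, 0.0802, 0.1427]
ee_rot: [-0.227, -3.132, 0.0]
force: [-1.1, -1.3, -1.9]
finger_gap: 0.0202
grip_force: 43.8
```

```bash
python3 cov.py
```

```text
[0.6232 0.0802 0.1427] [-1.1 -1.3 -1.9] 0.02015007819012234 [-0.01 -0.02  0.04]
top 172 theta 1.954 umin,zmax [[0.001, 0.041], [0.053, 0.166]]
side 132 theta 1.936 umin,zmax [[0.004, 0.038], [0.054, 0.163]]
```

The cover stands at about 1.94 rad. I'll back out and lay the opener on free floor at about (450,240) mm, clear of the disc and the coaster's route.

Request:
drive_tool(
  deltas=[
    [[-30, 4.3, 0, 0], [-65, 9.4, 0, 0], [-100, 14.5, 0, 0], [-130, 30, 0, 0], [-150, 62, 0, 0], [-165, 95, 0, 0], [-174, 130, -10, 0], [-174, 160, -30, 0], [-174, 160, -60, 0], [-174, 160, -85, 0], [-174, 160, -100, 0], [-174, 160, -100, 0]],
  ],
)

```text
time_s: 10.93
tool_pos: [0.4461, 0.2396, 0.0396]
ee_rot: [-0.225, -3.128, 0.005]
force: [0.4, -0.9, -1.3]
finger_gap: 0.0192
grip_force: 43.8
```

Request:
drive_tool(
  deltas=[
    [[0, 0, -5, 0], [0, 0, -9, 0], [0, 0, -13, 0], [0, 0, -16, 0], [0, 0, -16.5, 0], [0, 0, -16.5, 0]],
  ],
)

```text
time_s: 11.43
tool_pos: [0.4491, 0.2403, 0.0274]
ee_rot: [0.228, 3.133, 0.0]
force: [0.0, 1.4, -0.3]
finger_gap: 0.0198
grip_force: 43.8
```

```bash
python3 cov.py
```

```text
[0.4491 0.2403 0.0274] [ 0.   1.4 -0.3] 0.019830551502417863 [-0.03 -0.05  0.02]
top 440 theta 1.946 umin,zmax [[0.001, 0.039], [0.053, 0.165]]
side 142 theta 1.951 umin,zmax [[0.005, 0.042], [0.054, 0.163]]
```

Request:
drive_tool(
  deltas=[
    [[0, 0, -1, 0], [0, 0, -2, 0], [0, 0, -2.3, 0], [0, 0, -2.3, 0]],
  ],
)

```text
time_s: 11.87
tool_pos: [0.449, 0.2404, 0.0251]
ee_rot: [0.227, 3.133, 0.0]
force: [-1.1, 0.6, -0.7]
finger_gap: 0.0198
grip_force: 43.8
```

Request:
drive_tool(
  deltas=[
    [[0, 0, 0, 0], [0, 0, 0, 0], [0, 0, 0, 0], [0, 0, 0, 0], [0, 0, 15, 0], [0, 0, 50, 0], [0, 0, 90, 0], [0, 0, 90, 0]],
  ],
  claw=48,
)

```text
time_s: 12.53
tool_pos: [0.452, 0.2418, 0.1237]
ee_rot: [0.226, 3.122, 0.009]
force: [0.3, 0.4, 1.4]
finger_gap: 0.0479
grip_force: 0.0
```

```bash
python3 - <<'E'
from fit import *
for n in('top0','w1','w2'):
    f=dict(np.load(n+'.npz'));P=cloud(f);c=f['color'].astype(int);x,y,z=P[...,0],P[...,1],P[...,2]
    m=(c[...,2]>c[...,0]+40)&(x>.48)&(x<.62)&(y>-.15)&(y<0)
    r=m&(z>.016); h=cv2.convexHull((P[r][:,:2]*1000).astype(np.float32))
    print(n,cv2.minEnclosingCircle(h),'fit',cv2.fitEllipse(h),'rim z',np.median(z[r]),'recess z',np.median(z[m&(z<.0155)]))
E
```

```text
top0 ((551.2915649414062, -82.67996215820312), 47.30271530151367) fit ((552.1160278320312, -83.23086547851562), (90.83662414550781, 93.0067138671875), 149.40794372558594) rim z 0.02034619872005914 recess z 0.012111846931101112
w1 ((552.9534301757812, -81.52386474609375), 49.62708282470703) fit ((552.5227661132812, -81.48690032958984), (96.44062805175781, 98.59228515625), 39.99347686767578) rim z 0.018923768409697082 recess z 0.010132841928293005
w2 ((552.3648071289062, -81.51091003417969), 49.48906326293945) fit ((552.3851318359375, -81.69044494628906), (97.44839477539062, 98.50267791748047), 150.87815856933594) rim z 0.01901588564773266 recess z 0.010085090509495551
```

Request:
drive_tool(
  deltas=[
    [[17, -38, 0, 0], [34, -76, 0, 0], [51, -114, 0, 0], [68, -152, 0, 0], [85, -190, 0, 0], [100, -228, 0, 0], [102, -266, 0, 0.05], [102, -300, 0, 0.1], [102, -322, 0, 0.145], [102, -322, 0, 0.145], [102, -322, 0, 0.145], [102, -322, 0, 0.145]],
  ],
)

```text
time_s: 13.53
tool_pos: [0.5509, -0.081, 0.1148]
ee_rot: [0.001, 3.142, 0.001]
force: [-0.1, 0.3, 0.2]
finger_gap: 0.0482
grip_force: 0.0
```

Coaster centre (552.4,-82) from both wrist views, rim z 0.019–0.020 and recess z 0.010–0.011, as expected. Fingers go into the recess.

Request:
drive_tool(
  deltas=[
    [[1.5, -1, -25, 0], [1.5, -1, -50, 0], [1.5, -1, -68, 0], [1.5, -1, -76, 0], [1.5, -1, -80, 0], [1.5, -1, -84, 0], [1.5, -1, -84, 0], [1.5, -1, -84, 0]],
  ],
)

```text
time_s: 14.2
tool_pos: [0.5531, -0.0824, 0.0321]
ee_rot: [-0.001, 3.14, -0.001]
force: [0.4, -0.1, 0.9]
finger_gap: 0.0479
grip_force: 0.0
```

```bash
python3 - <<'E'
from fit import *
s=bot.get_state();print(s['tool_pos'],s['force'])
f=grab('side'); cv2.imwrite('pics/s2c.png',cv2.resize(f['color'][110:270,270:450],(675,600),interpolation=cv2.INTER_CUBIC)[:,:,::-1])
E
```

```text
[ 0.55305013 -0.08241185  0.03206846] [ 0.3958411  -0.10792145  0.92762398]
```

View pics/s2c.png

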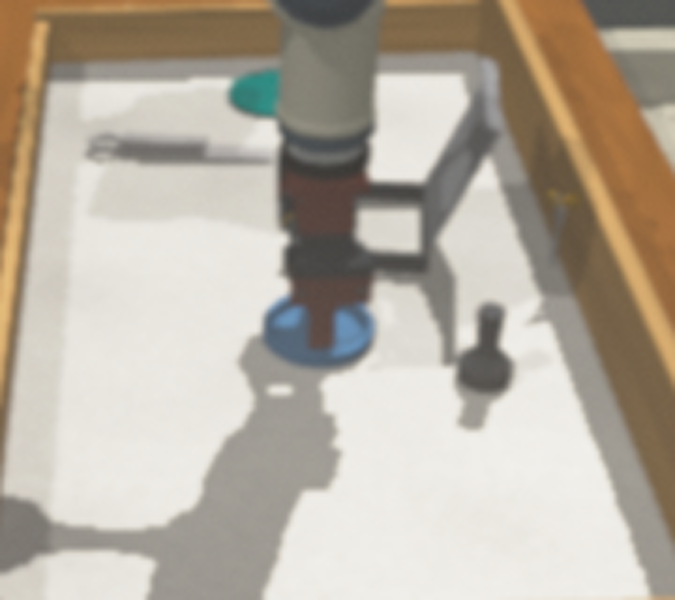

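The fingers stand inside the coaster's recess at (320,330), the opener lies flat at (150,150), and the cover is open. Now I slide the coaster around to the front.

Request:
drive_tool(
  deltas=[
    [[-8, 2, -1, 0], [-20, 5, -1, 0], [-35, 9, -1, 0], [-50, 13, -1, 0], [-65, 18, -1, 0], [-80, 22, -1, 0], [-95, 27, -1, 0], [-105, 35, -1, 0], [-110, 47, -1, 0], [-110, 62, -1, 0], [-110, 77, -1, 0], [-110, 92, -1, 0]],
  ],
)

```text
time_s: 15.25
tool_pos: [0.4424, 0.0101, 0.0305]
ee_rot: [0.0, 3.14, -0.001]
force: [0.7, -2.0, -0.8]
finger_gap: 0.0478
grip_force: 0.8
```

Request:
drive_tool(
  deltas=[
    [[0, 15, 0, 0], [0, 30, 0, -0.03], [0, 45, 0, -0.06], [0, 60, 0, -0.09], [0, 75, 0, -0.12], [0, 86, 0, -0.145], [0, 95, 0, -0.145], [0, 97, 0, -0.145], [0, 97, 0, -0.145]],
  ],
)

```text
time_s: 16.0
tool_pos: [0.4423, 0.107, 0.03]
ee_rot: [0.224, 3.133, 0.0]
force: [-1.0, 0.1, -0.6]
finger_gap: 0.0483
grip_force: 0.0
```

```bash
cat > co.py <<'E'
from fit import *
s=bot.get_state();print(s['tool_pos'].round(4),s['force'].round(1))
for n in('top','side','wrist'):
    f=grab(n);P=cloud(f);c=f['color'].astype(int);x,y,z=P[...,0],P[...,1],P[...,2]
    m=(c[...,2]>c[...,0]+40)&(c[...,2]>c[...,1]+15)&(x>.35)&(x<.7)&(y>-.2)&(y<.25)&(z<.03)&(z>0)
    if m.sum()<30: print(n,m.sum());continue
    p=(P[m][:,:2]*1000).astype(np.float32); ce,r=cv2.minEnclosingCircle(p)
    d=np.array(ce)/1000-np.array([.5295,.0925]); print(n,m.sum(),np.round(ce,1),round(r,1),'case x,y',(d@[.989,-.145]*1000-74).round(1),(d@[.145,.989]*1000).round(1),'z95',np.percentile(z[m],95).round(4))
E
python3 co.py
```

```text
[0.4423 0.107  0.03  ] [-1.   0.1 -0.6]
top 6
side 83 [444.7  95.2] 47.8 case x,y -158.2 -9.6 z95 0.0199
wrist 8186 [441.2 100.6] 49.5 case x,y -162.5 -4.8 z95 0.0197
```

Request:
drive_tool(
  deltas=[
    [[8, 1, 0, 0], [18, 0, 0, 0], [30, -2, 0, 0], [42, -4, 0, 0], [54, -6, 0, 0], [66, -7.7, 0, 0], [70, -8.3, 0, 0], [70, -8.3, 0, 0]],
  ],
)

```text
time_s: 16.82
tool_pos: [0.5132, 0.0976, 0.0296]
ee_rot: [-0.229, -3.133, 0.0]
force: [0.6, 0.5, -0.2]
finger_gap: 0.048
grip_force: 0.0
```

```bash
python3 co.py
```

```text
[0.5132 0.0976 0.0296] [ 0.6  0.5 -0.2]
top 118 [472.7  83.9] 26.7 case x,y -128.9 -16.8 z95 0.0215
side 101 [501.1  99.1] 49.0 case x,y -103.0 2.4 z95 0.0206
wrist 16428 [499.3  98.6] 49.8 case x,y -104.8 1.7 z95 0.0197
```

Request:
drive_tool(
  deltas=[
    [[12, -2, 0.5, 0], [24, -4.3, 0.5, 0], [36, -6.3, 0.5, 0], [48, -8, 0.5, 0], [60, -9.8, 0.5, 0], [72, -11.5, 0.5, 0], [84, -13.3, 0.5, 0], [95, -15, 0.5, 0], [103, -16, 0.5, 0], [106, -16.5, 0.5, 0], [106, -16.5, 0.5, 0]],
  ],
)

```text
time_s: 17.88
tool_pos: [0.6185, 0.0816, 0.0303]
ee_rot: [0.227, 3.133, -0.0]
force: [-0.3, 0.5, -0.3]
finger_gap: 0.0482
grip_force: 0.0
```

```bash
python3 co.py; python3 cov.py
```

```text
[0.6185 0.0816 0.0303] [-0.3  0.5 -0.3]
top 148 [599.5  82.7] 45.9 case x,y -3.4 0.5 z95 0.0225
side 122 [605.9  83.8] 49.5 case x,y 2.8 2.4 z95 0.0207
wrist 22333 [603.9  82.1] 50.0 case x,y 1.1 0.5 z95 0.0196
[0.6181 0.0817 0.0305] [0.1 0.4 0.2] 0.04818438739746523 [-0.05  0.01  0.02]
top 451 theta 0.096 umin,zmax [[-0.085, 0.056], [0.05, 0.164]]
side 197 theta 1.944 umin,zmax [[-0.078, 0.039], [0.052, 0.162]]
```

The coaster is at case (1, 0.5), fully inside with about 15 mm margin at each end. I'll centre the fingers, lift out and check.

Request:
drive_tool(
  deltas=[
    [[-4, 0.6, 0, 0], [-8, 1.2, 0, 0], [-8, 1.2, 0, 0], [-8, 1.2, 8, 0], [-8, 1.2, 30, 0], [-10, 1.2, 65, 0], [-40, 5, 100, 0], [-75, 9, 120, 0], [-110, 12, 140, 0], [-150, 16, 150, 0], [-190, 20, 150, 0], [-190, 20, 150, 0]],
  ],
)

```text
time_s: 19.13
tool_pos: [0.4233, 0.1022, 0.1824]
ee_rot: [0.225, 3.131, 0.002]
force: [1.1, -0.2, -0.8]
finger_gap: 0.0482
grip_force: 0.0
```

Request:
drive_tool(
  deltas=[
    [[0, 0, 30, 0], [0, 0, 70, 0], [0, 0, 100, 0], [0, 0, 100, 0]],
  ],
)

```text
time_s: 19.47
tool_pos: [0.4297, 0.1018, 0.2882]
ee_rot: [0.226, 3.122, 0.004]
force: [1.5, -0.1, 0.9]
finger_gap: 0.0481
grip_force: 0.0
```

```bash
python3 co.py; python3 cov.py; python3 - <<'E'
from fit import *
f=grab('side');c=f['color'].astype(int)
f=grab('wrist','end.png')
E
```

```text
[0.4297 0.1018 0.2882] [ 1.5 -0.1  0.9]
top 704 [604.1  81.1] 48.8 case x,y 1.4 -0.5 z95 0.0223
side 288 [603.2  82.1] 49.6 case x,y 0.4 0.4 z95 0.0207
wrist 2954 [603.4  82.9] 49.4 case x,y 0.5 1.2 z95 0.0197
[0.4287 0.1016 0.2804] [-0.1 -0.  -0.1] 0.048404574835290884 [-0.08 -0.03  0.01]
top 442 theta 1.942 umin,zmax [[0.001, 0.039], [0.052, 0.166]]
side 147 theta 1.951 umin,zmax [[0.005, 0.041], [0.055, 0.163]]
```

View pics/end.png

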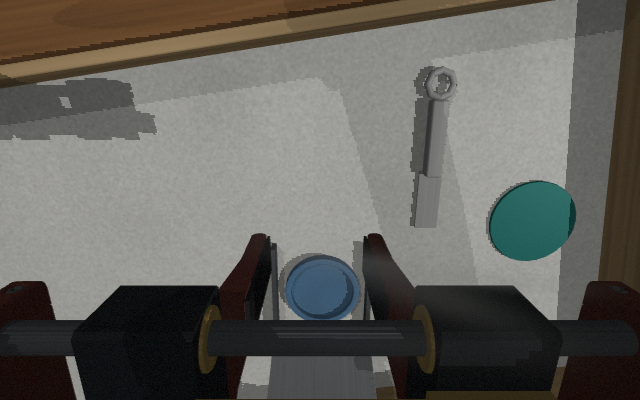

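The final view shows the coaster centred between the case walls at (323,287), the cover open, the opener flat at (432,150) and the disc untouched. I'll hand it in.

```bash
python3 -c "
from plant import bot
print(bot.sign_off())"
```

```text
the job is handed in; nothing more can be done
None
```

I levered the cover open to about 1.94 rad, laid the opener flat on the drawer floor, and slid the coaster fully inside the case without touching the disc or the stopper; handed in at about 20 s of the 64 s allowed, but `sign_off` returned no verdict.

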